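Hold the heat sink ready over the power module

TASK

Take the long finned heat sink from the black parts tray, lift it over the upright metal splash guard (over the top, not round its ends) and hold it level just above the bare black power module on the circuit board, centred on it with its long side along the module's long side, so that I can slip a thermal pad in between: leave a gap of about 8 mm. Finish while still holding it there; at no time may anything touch the board or the guard, and leave the small square heat sink, the solder reel and the flux bottle where they are.

Things in the scene. Friction and masses are not known exactly. Their poses are not given: they have to be found in the camera images.
- heatsink: the long aluminium heat sink, loose in the tray: 76 mm long (own x), 44 mm wide (own y), 36 mm high, an 8 mm base plate with seven upright 3 mm fins running along x; the outer fins are flush with the long sides. About 150 g. Origin at the centre of its underside, z up. Grip it across its 44 mm width. Either way round is equally good.
- tray: fixed black plastic tray, 250 mm (x) by 200 mm (y), floor 4 mm thick, rim 14 mm high; the heat sinks stand on its floor. It lies on either side of the guard. Origin at the centre of its underside.
- board: fixed green circuit board 200 (x) by 140 (y) mm on rails, upper face 26 mm above the bench, across the guard from the tray. Past each short end of the module stand two capacitors, 18 mm diameter, 20 mm higher than the module, 60 mm from its centre along x, 13 mm either side of its midline. All else on it is lower than 15 mm. Origin: centre of the underside, on the bench.
- module_top (a point): centre of the upper face of the power module, a plain black block 60 mm (x) by 38 mm (y) by 12 mm high on the board; the face is 38 mm above the bench. Axes as the board's: x along the module's long side, z up.
- guard: fixed upright sheet-steel splash guard between tray and board: 320 mm long (own x), sheet 4 mm thick, foot 40 mm wide, top edge 100 mm above the bench. Origin at the centre of its underside.
- small_sink: a smaller square pin-fin aluminium heat sink, 36 by 36 by 26 mm, in the same tray; leave it. Origin at the centre of its underside.
- solder_reel: metal solder reel standing on its flange, 56 mm in diameter, 44 mm high, beyond the far end of the guard; leave it. Origin at the centre of its underside.
- flux_bottle: small white bottle, 32 mm in diameter, 85 mm high, beyond the far end of the guard; leave it. Origin at the centre of its underside.
Mind the look-alikes: they are no part of the job. What is shaped like the heatsink but orange or pink is not meant.

How it is judged:
By the outcome, as a careful person would: the job done as asked, in the order asked, and still so for the second after the job is handed in, while the arm keeps its last pose, push and grip.
It also fails if it takes over 42 s, if anything falls off the work surface, if the arm or the gripper's body presses on something with over 40 N, if the wrist force passes 120 N, or if a joint passes its speed limit or range.

ROBOT

A 6-joint arm with a two-finger parallel gripper is mounted at the origin on the work surface. World frame = base frame: x ahead of the robot, y to its left, z up, the work surface at z = 0. Lengths are in mm, angles in rad, forces in N, time in s.
With the tool pointing down it reaches from about 275 to 750 mm from the base axis. Payload 10.2 kg.
Tool frame: the origin (TCP) lies between the finger pads; the fingertips stand 17 mm ahead of it and the grasp point (between the pads) lies 2 mm behind it; y points along the fingers, x is the direction in which the jaws open and shut, and the axes are right-handed (so a half turn about y gives the same grasp; the last joint's range is limited). The gripper opens to 85 mm and grips with 20 to 120 N. Pads are 22 mm wide; open, the fingers measure 114 mm over their backs; the gripper's body (76 mm by 85 mm) begins 54 mm behind the grasp point. The pads swing forward as they close: fully open they stand 13 mm farther back than shut.
Start: joints at [-1.432, 0.313, 1.498, -0, 1.331, -0.223], TCP at [185.816, -491.023, 248.294] pointing down, gripper open.
Joint ranges: [-2.94, 2.94], [-0.97, 2.17], [0.19, 2.56], [-1.23, 4.37], [0.02, 3.11], [-2.88, 2.88]. Speed limits (rad/s): [2.39, 2.39, 3.01, 3.14, 3.14, 3.14].

INTERFACE

Orientations are given as a unit quaternion [w, x, y, z].
In Python, from rig import ctrl gives the robot as it stands.
- The arm moves only by the tool jog_arm, never from a script. Its argument "targets" is a list of rows, each an object with "offset": the shift along the tool's x, y, z in m, a list of three; "yaw": the turn about the tool's y in rad. In form: [{"offset": [dx, dy, dz], "yaw": yaw}, ...]. A call has 1 to 12 rows; each row is the pose to reach, as a shift and turn from the pose measured when the call began, along the tool's axes at that moment; what a row does not reach only later rows make up. A row lasts 1/12 s, in which the tool goes at most 41.7 mm and 7.16 degrees, less where a joint would pass 70% of its speed; a pose out of reach is approached as far as the arm can. A call with a gripper value outside its range is refused whole. "fingers" is the finger opening in m, from 0 to 0.0854, set as the call begins (left out, the last holds). The fingers move at their own pace and stop on an object; "grip_force" is the grip in N (left out, the last holds). Time passes only in rows, so rows that repeat a pose let the fingers close. It gives the time, the measured TCP pose, the force and the opening at its end, in the units of the state.
- ctrl.sense(): the state, without advancing time (a new reading comes with each control period).
- ctrl.capture(name): name is "side" or "top"; returns a dict with "img" (480x640x3 uint8, red, green, blue), "intrinsics" (3x3 intrinsics, pixels), "k1" (the pictures are not rectified: a ray, as slopes to the right and down, at radius r is drawn at 1 + k1 r^2 times it, then the intrinsics apply), "T" (4x4, takes a point from camera to world coordinates). Camera axes: x right, y up, looking along -z (the intrinsics and any distortion apply to the point x, -y, -z); pixel columns grow to the right and rows downward; lengths in mm; the calibration is good to about 2 mm. A picture is of the moment at which its call begins. There is no depth.
- ctrl.finish_job(): hands the job in, once; it reports no verdict.
Trained networks look in the newest picture that a camera, given by its name, has taken for a name from the list of things; names that differ only in an ending like _2 or _b are one class to them, and where a whole thing is asked for, a point or a joint stands for the part that bears it (a point fixed in the world has none). Each returns a list of dicts, best first, with "score" (0 to 1); they miss things now and then, are a little off and sometimes report something else, mostly with a low value. They report only what shows in the picture. A call takes as long as a camera call. They do not tell look-alikes from the thing itself.
- ctrl.boxes_of(camera, target): "box" ([left, top, right, bottom] in pixels, round what is visible of it).
- ctrl.regions_of(camera, target): "region" (480x640 bool, what is visible of it) and "box" ([left, top, right, bottom] in pixels, round what is visible of it).
The state is a dict: "time_s": time; "joints": joint angles; "dq": joint speeds; "tau": joint torques, N m; "eef_pos": TCP position; "ee_rot": TCP orientation; "force": force on the tool from outside, world axes, zero at the start; "wrist_torque": the same for the moment, N m; "grip_width": opening from 0.0 (shut) to 1.0 (fully open).
Only numpy, scipy, OpenCV 4.12 (cv2) and the standard library are available. Lean on these libraries where they do the work, as an engineer would, in place of code of your own. Each camera call takes 0.05 s, during which the arm holds its last target.

## Working session

There is one attempt and no reset: what is moved stays moved. The work goes in short steps, Python scripts to look and compute and a tool call to move; the robot and the scene stay as the last step left them, time stands still between calls to the robot, and variables do not carry over. Pictures are saved under pics/ and viewed, and the job is handed in when it is done.

Besides the shell and the picture viewer there is one more tool, called after "Call:" as name([rows], argument=value, ...), one row to a line, values as JSON. jog_arm: Moves the arm, as the interface text tells. Its arguments: {"type":"object","properties":{"targets":{"type":"array"},"fingers":{"type":"number"},"grip_force":{"type":"number"}},"required":["targets"]}

```bash
ls; mkdir -p pics; python3 - <<'E'
from rig import ctrl
import cv2
print(ctrl.sense())
for n in("top","side"):
    c=ctrl.capture(n); cv2.imwrite(f"pics/{n}0.png",c["img"][:,:,::-1]); print(c["intrinsics"],c["k1"],c["T"])
    for t in("heatsink","tray","board","module_top","guard","small_sink","solder_reel","flux_bottle"):
        try: print(n,t,[(round(b["score"],2),[round(float(v)) for v in b["box"]]) for b in ctrl.boxes_of(n,t)])
        except Exception as e: print(t,e)
E
```

```text
pics
{'time_s': 0.0, 'joints': array([-1.43237868e+00,  3.13423131e-01,  1.49844678e+00,  1.77682816e-06,
        1.33099598e+00, -2.23402042e-01]), 'dq': array([ 3.29182020e-04, -9.20445635e-04, -1.36810249e-03,  5.90576416e-04,
       -5.33510730e-04,  4.42285205e-05]), 'tau': array([-1.20981902e-03, -4.12269759e+01, -2.59738719e+01, -2.22146587e-04,
        4.20605953e-03, -9.22429450e-06]), 'eef_pos': array([ 185.79192713, -490.77004921,  247.74516015]), 'ee_rot': array([ 0.58213427, -0.58147036,  0.40218197, -0.40157387]), 'force': array([ 0.63600142,  0.95306188, -0.14948091]), 'wrist_torque': array([-0.02542889,  0.01421334,  0.0543817 ]), 'grip_width': 0.9993085592990972}
[[541.37668586   0.         324.77413342]
 [  0.         541.37668586 239.22807421]
 [  0.           0.           1.        ]] -0.06713965518271982 [[ 1.30682433e-02  9.91530363e-01 -1.29215947e-01  3.70582296e+02]
 [-9.99834794e-01  1.45903613e-02  1.08400073e-02  7.72343515e+01]
 [ 1.26335038e-02  1.29052940e-01  9.91557226e-01  1.33845872e+03]
 [ 0.00000000e+00  0.00000000e+00  0.00000000e+00  1.00000000e
[... 732 characters left out ...]
78745e-01 -5.90651822e+02]
 [ 1.98399714e-02  6.45715177e-01  7.63320566e-01  8.40164953e+02]
 [ 0.00000000e+00  0.00000000e+00  0.00000000e+00  1.00000000e+00]]
side heatsink [(0.86, [255, 104, 279, 136]), (0.85, [258, 223, 298, 258]), (0.83, [172, 154, 211, 195]), (0.59, [254, 160, 294, 188]), (0.58, [193, 216, 227, 261])]
side tray [(0.98, [239, 138, 363, 212])]
side board [(0.9, [251, 372, 395, 480])]
side module_top [(0.97, [252, 371, 399, 479])]
side guard [(0.59, [214, 249, 404, 302]), (0.56, [434, 258, 459, 299])]
side small_sink [(0.83, [323, 165, 351, 186])]
side solder_reel [(0.59, [418, 235, 454, 275])]
side flux_bottle [(0.85, [437, 259, 457, 302]), (0.72, [214, 250, 400, 302])]
```

View pics/top0.png

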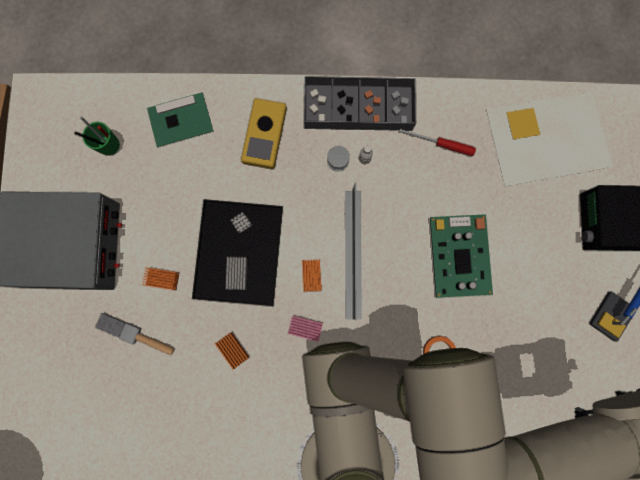

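View pics/side0.png

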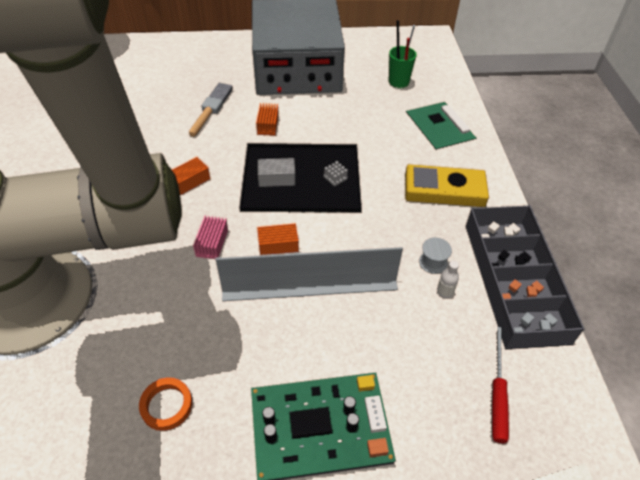

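```bash
cat > h.py <<'E'
import numpy as np, cv2
from scipy.optimize import minimize
def proj(c,P):
    P=np.atleast_2d(P).astype(float); T=c["T"]; q=(P-T[:3,3])@T[:3,:3]
    s=np.c_[q[:,0]/-q[:,2],-q[:,1]/-q[:,2]]; s=s*(1+c["k1"]*(s**2).sum(1))[:,None]
    K=c["intrinsics"]; return np.c_[K[0,0]*s[:,0]+K[0,2],K[1,1]*s[:,1]+K[1,2]]
def unproj(c,uv,z):
    uv=np.atleast_2d(uv).astype(float); K=c["intrinsics"]
    d=np.c_[(uv[:,0]-K[0,2])/K[0,0],(uv[:,1]-K[1,2])/K[1,1]]; s=d.copy()
    for _ in range(20): s=d/(1+c["k1"]*(s**2).sum(1))[:,None]
    r=np.c_[s[:,0],-s[:,1],-np.ones(len(s))]@c["T"][:3,:3].T; o=c["T"][:3,3]
    return o+r*((z-o[2])/r[:,2])[:,None]
def boxpts(x,y,yaw,L,W,z0,z1):
    a=np.array([[sx*L/2,sy*W/2,z] for z in(z0,z1) for sx,sy in((-1,-1),(1,-1),(1,1),(-1,1))])
    R=np.array([[np.cos(yaw),-np.sin(yaw)],[np.sin(yaw),np.cos(yaw)]])
    a[:,:2]=a[:,:2]@R.T+[x,y]; return a
def hullmask(c,pts,S=8,sz=(640,480),off=(0,0)):
    p=proj(c,pts); h=cv2.convexHull((p).astype(np.float32))[:,0]
    return h
def soft(c,pts,shape=(480,640),S=4,roi=None):
    x0,y0,x1,y1=roi; h=cv2.convexHull(proj(c,pts).astype(np.float32))[:,0]
    m=np.zeros(((y1-y0)*S,(x1-x0)*S),np.uint8)
    q=((h+0.5-[x0,y0])*S-0.5)*256
    cv2.fillConvexPoly(m,np.round(q).astype(np.int32),255,shift=8)
    return cv2.resize(m,(x1-x0,y1-y0),interpolation=cv2.INTER_AREA)/255.
def fit(views,dims,x0):
    # views: list of (c,mask,roi)
    L,W,z0,z1=dims
    def cost(p):
        return sum(np.abs(soft(c,boxpts(p[0],p[1],p[2],L,W,z0,z1),roi=r)-m[r[1]:r[3],r[0]:r[2]]).sum()/max(m.sum(),1) for c,m,r in views)
    best=None
    for k in range(3):
        sx=np.array(x0)+np.array([[0,0,0],[8,0,0],[0,8,0],[0,0,.15]])*(1 if k%2==0 else -1)
        o=minimize(cost,x0,method="Nelder-Mead",options=dict(initial_simplex=sx,xatol=.02,fatol=1e-5,maxiter=600))
        if best is None or o.fun<best.fun: best=o
        x0=best.x
    return best
E
python3 - <<'E'
from rig import ctrl
import cv2,numpy as np
from h import *
C={n:ctrl.capture(n) for n in("top","side")}
np.save("caps.npy",C,allow_pickle=True)
t=C["top"]["img"]; s=C["side"]["img"]
a=cv2.resize(t[195:310,185:290],None,fx=3.6,fy=3.6,interpolation=cv2.INTER_CUBIC)
b=cv2.resize(s[135:215,235:370],(390,231),interpolation=cv2.INTER_CUBIC)
im=np.zeros((420,790,3),np.uint8); im[:a.shape[0],:a.shape[1]]=a; im[:231,395:785]=b
cv2.imwrite("pics/crop1.png",im[:,:,::-1])
a=cv2.resize(t[205:310,420:500],None,fx=4.5,fy=4.5,interpolation=cv2.INTER_CUBIC)
b=cv2.resize(s[360:480,240:405],None,fx=2.6,fy=2.6,interpolation=cv2.INTER_CUBIC)
im=np.zeros((480,800,3),np.uint8); im[:a.shape[0],:a.shape[1]]=a; im[:b.shape[0],362:362+b.shape[1]]=b
cv2.imwrite("pics/crop2.png",im[:,:,::-1])
M={}
for n in C:
    for k in("heatsink","board","guard","tray","small_sink"):
        r=ctrl.regions_of(n,k); M[n,k]=r
        print(n,k,[(round(q["score"],2),[round(float(v)) for v in q["box"]],int(q["region"].sum())) for q in r])
np.save("masks.npy",M,allow_pickle=True)
E
```

```text
top heatsink [(0.88, [144, 270, 180, 292], 562), (0.73, [225, 258, 244, 295], 618), (0.69, [215, 336, 252, 367], 693), (0.65, [300, 259, 323, 292], 594), (0.62, [288, 315, 320, 338], 583)]
top board [(0.9, [430, 214, 492, 298], 4598)]
top guard [(0.85, [345, 185, 362, 316], 2108)]
top tray [(0.97, [193, 200, 285, 308], 7364)]
top small_sink [(0.67, [231, 213, 250, 234], 197)]
side heatsink [(0.82, [173, 154, 209, 196], 874), (0.71, [255, 102, 279, 134], 606), (0.68, [193, 214, 228, 260], 1137), (0.6, [255, 158, 294, 186], 995), (0.59, [256, 224, 301, 256], 1185)]
side board [(0.78, [247, 372, 398, 480], 12697)]
side guard [(0.78, [216, 247, 401, 302], 7818)]
side tray [(0.74, [255, 160, 293, 188], 986), (0.58, [239, 141, 361, 214], 6741)]
side small_sink [(0.77, [322, 162, 353, 183], 347)]
```

View pics/crop1.png

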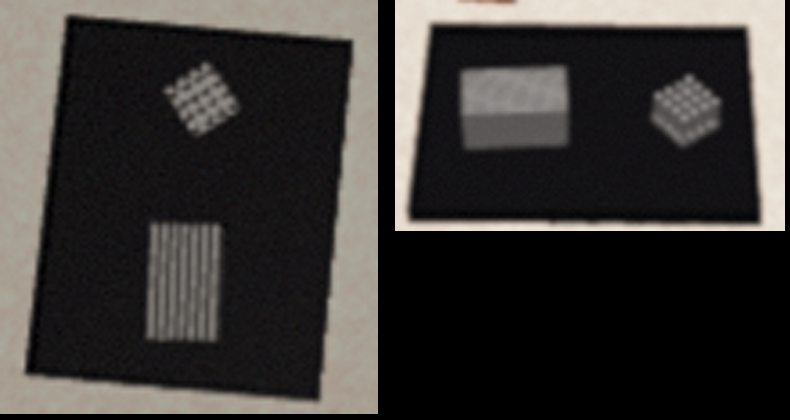

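View pics/crop2.png

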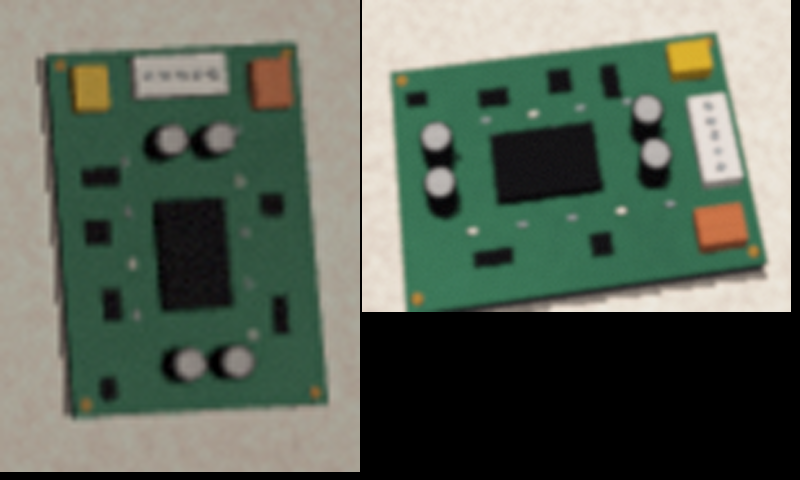

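```bash
cat > m.py <<'E'
from h import *
def soft_seg(c,roi,lo,hi):
    g=c["img"].astype(float).mean(2); m=np.zeros(g.shape); x0,y0,x1,y1=roi
    m[y0:y1,x0:x1]=np.clip((g[y0:y1,x0:x1]-lo)/(hi-lo),0,1); return m
if __name__=="__main__":
    C=np.load("caps.npy",allow_pickle=True).item()
    t,s=C["top"],C["side"]
    def rep(name,vs,dims,p0):
        for lab,v in(("both",vs),("top",vs[:1]),("side",vs[1:])):
            o=fit(v,dims,p0); print(name,lab,np.round(o.x,3),round(o.fun,3)); p0=o.x
    rt=(215,245,255,305); rs=(245,150,305,197)
    print(np.percentile(t["img"][245:305,215:255].mean(2),[5,50,80,95]),np.percentile(s["img"][150:197,245:305].mean(2),[5,50,80,95]))
    p=unproj(t,[[235,274]],40)[0]
    # top: fins with gaps -> close mask
    mt=soft_seg(t,rt,30,75); mt=cv2.morphologyEx(mt,cv2.MORPH_CLOSE,np.ones((3,3)))
    rep("hs",[(t,mt,rt),(s,soft_seg(s,rs,30,75),rs)],(76,44,4,40),[p[0],p[1],0.0])
    rt=(450,245,475,278); rs=(284,404,336,442)
    def dark(c,r):
        m=np.zeros((480,640)); G=c["img"][...,1].astype(float); x0,y0,x1,y1=r
        m[y0:y1,x0:x1]=np.clip((75-G[y0:y1,x0:x1])/50,0,1); return m
    p=unproj(t,[[462,261]],38)[0]; print(p)
    rep("mod",[(t,dark(t,rt),rt),(s,dark(s,rs),rs)],(60,38,26,38),[p[0],p[1],0.0])
    def gm(c,r):
        m=np.zeros((480,640)); I=c["img"].astype(int); x0,y0,x1,y1=r
        return m
    M=np.load("masks.npy",allow_pickle=True).item()
    mk=M["top","guard"][0]["region"].astype(float); ms=M["side","guard"][0]["region"].astype(float)
    p=unproj(t,[[352,252]],30)[0]
    for lab,c,m,z in(("top",t,mk,100),("side",s,ms,100)):
        pass
    # guard sheet edges, top edge ends
    import sys
    for n,c,ends in(("top",t,[[355,184],[356,319]]),("side",s,[[217,258],[401,248]])):
        print("guard top edge",n,unproj(c,ends,100).round(1).tolist())
    for n,c,ends in(("side",s,[[222,299],[398,288]]),):
        print("guard foot",n,unproj(c,ends,0).round(1).tolist())
    print("reel",unproj(t,[[338,157]],44),"bottle",unproj(t,[[366,154]],60),"small",unproj(t,[[241,223]],30))
    print("pink",unproj(t,[[306,327]],20),"orange",unproj(t,[[312,275]],20))
E
python3 m.py
```

```text
[ 17.          22.66666667  89.         112.33333333] [ 16.33333333  20.33333333  99.66666667 138.66666667]
hs both [ 4.56350e+02  2.78451e+02 -9.00000e-03] 0.248
hs top [4.56077e+02 2.78193e+02 2.00000e-03] 0.157
hs side [ 4.56911e+02  2.77108e+02 -5.90000e-02] 0.082
[ 491.64119776 -270.93094289   38.        ]
mod both [ 4.92308e+02 -2.73562e+02  7.30000e-02] 0.185
mod top [ 4.91970e+02 -2.73412e+02  8.50000e-02] 0.073
mod side [ 4.93379e+02 -2.73700e+02  4.60000e-02] 0.109
guard top edge top [[663.4, -5.4, 100.0], [350.5, -9.5, 100.0]]
guard top edge side [[353.4, -9.5, 100.0], [666.6, -7.5, 100.0]]
guard foot side [[350.8, -25.1, 0.0], [671.7, -21.9, 0.0]]
reel [[744.12116167  33.15549258  44.        ]] bottle [[748.26983361 -34.5485338   60.        ]] small [[578.1102819 268.3845486  30.       ]]
pink [[328.55318322 105.25403476  20.        ]] orange [[454.10030224  92.77978669  20.        ]]
```

```bash
cat > e.py <<'E'
from m import *
C=np.load("caps.npy",allow_pickle=True).item(); t,s=C["top"],C["side"]
# board
for n,c in C.items():
    I=c["img"].astype(int); g=((I[...,1]-I[...,0]>20)&(I[...,1]-I[...,2]>5)).astype(np.uint8)
    r=dict(top=(420,205,500,310),side=(240,360,405,480))[n]; m=np.zeros_like(g); m[r[1]:r[3],r[0]:r[2]]=g[r[1]:r[3],r[0]:r[2]]
    m=cv2.morphologyEx(m,cv2.MORPH_CLOSE,np.ones((25,25))) if 0 else m
    k=max(cv2.findContours(m,cv2.RETR_EXTERNAL,cv2.CHAIN_APPROX_NONE)[0],key=cv2.contourArea)
    P=unproj(c,cv2.convexHull(k)[:,0],26)[:,:2].astype(np.float32); print(n,"board",cv2.minAreaRect(P))
# fins yaw: minAreaRect on upsampled mask in world
for n,c,r,thr in(("top",t,(215,245,255,305),50),("side",s,(245,150,305,197),100)):
    cr=cv2.resize(c["img"][r[1]:r[3],r[0]:r[2]].mean(2),None,fx=6,fy=6,interpolation=cv2.INTER_CUBIC)
    m=(cr>thr).astype(np.uint8); m=cv2.morphologyEx(m,cv2.MORPH_CLOSE,np.ones((19,19)));m=cv2.morphologyEx(m,cv2.MORPH_OPEN,np.ones((19,19)))
    k=max(cv2.findContours(m,cv2.RETR_EXTERNAL,cv2.CHAIN_APPROX_NONE)[0],key=cv2.contourArea)[:,0]
    uv=(k+.5)/6-.5+[r[0],r[1]]; P=unproj(c,uv,40)[:,:2].astype(np.float32); print(n,"hs",cv2.minAreaRect(P),P.min(0),P.max(0))
def ov(c,items,r,f):
    im=cv2.resize(c["img"][r[1]:r[3],r[0]:r[2]],None,fx=f,fy=f,interpolation=cv2.INTER_CUBIC).copy()
    for pts,col in items:
        q=((proj(c,pts)+.5-[r[0],r[1]])*f-.5).round().astype(int)
        for a,b in [(0,1),(1,2),(2,3),(3,0),(4,5),(5,6),(6,7),(7,4)]: cv2.line(im,q[a],q[b],col,1)
    return im
import sys
hs=boxpts(456.5,278,-.01,76,44,4,40); md=boxpts(492.3,-273.5,.073,60,38,26,38)
ims=[ov(t,[(hs,(255,0,0))],(215,245,255,305),6),ov(s,[(hs,(255,0,0))],(245,150,305,197),6)]
ims2=[ov(t,[(md,(255,0,0))],(440,235,485,290),6),ov(s,[(md,(255,0,0))],(275,395,345,450),6)]
for i,L in enumerate((ims,ims2)):
    H=max(a.shape[0] for a in L); cv2.imwrite(f"pics/ov{i}.png",np.hstack([np.pad(a,((0,H-a.shape[0]),(0,6),(0,0))) for a in L])[:,:,::-1])
E
python3 e.py
```

```text
top board ((507.1194152832031, -271.96917724609375), (197.94859313964844, 138.60406494140625), 3.712225914001465)
side board ((507.7994079589844, -274.2315673828125), (198.68118286132812, 140.3318328857422), 3.705974817276001)
top hs ((455.59613037109375, 276.0616760253906), (48.98908615112305, 79.10807037353516), 89.45802307128906) [416.1176 251.5631] [495.21317 300.61826]
side hs ((457.13458251953125, 274.5355529785156), (48.82707977294922, 75.17091369628906), 89.30648803710938) [419.5793  250.03339] [494.66763 299.18878]
```

```bash
python3 -c "
import cv2,numpy as np
a=cv2.imread('pics/ov0.png');b=cv2.imread('pics/ov1.png');print(a.shape,b.shape)"
```

```text
(360, 612, 3) (330, 702, 3)
```

View pics/ov0.png

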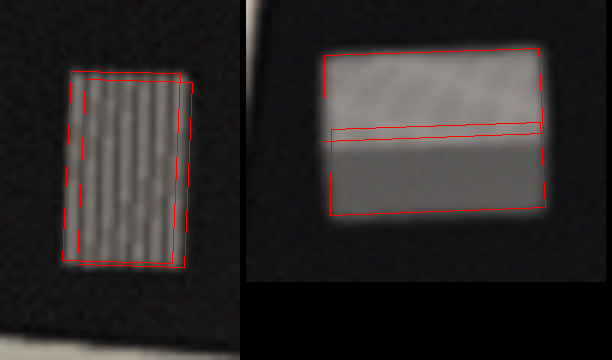

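View pics/ov1.png

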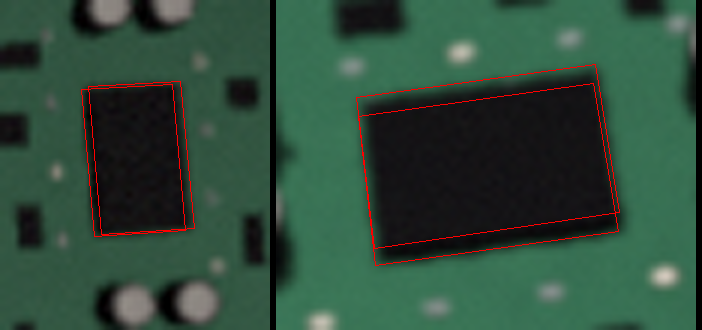

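```bash
python3 - <<'E'
from m import *
C=np.load("caps.npy",allow_pickle=True).item()
for n,L,o,f in(("top",[(172,139),(219,138),(190,364),(238,362)],(420,205),4.5),("side",[(437,137),(648,110),(440,182),(656,153)],(240,360),2.6)):
    c=C[n]; I=c["img"].astype(float); Q=[]
    for p in L:
        u=np.array(p)/f+o; 
        for _ in range(3):
            x,y=np.round(u).astype(int); w=np.clip(I[y-6:y+7,x-6:x+7,0]-90,0,60); yy,xx=np.mgrid[y-6:y+7,x-6:x+7]; u=np.array([(w*xx).sum(),(w*yy).sum()])/w.sum()
        Q.append(u)
    P=unproj(c,Q,58)[:,:2]; print(n,P.round(1).tolist(),P.mean(0).round(2))
    l=P[P[:,0]<492].mean(0);r=P[P[:,0]>492].mean(0); print(np.arctan2(*(r-l)[::-1]),np.linalg.norm(r-l))
E
```

```text
top [[551.0, -256.7], [552.8, -282.8], [431.4, -264.3], [433.3, -290.2]] [ 492.13 -273.49]
0.06257986905601066 119.74336772057279
side [[635.4, -280.8], [754.3, -272.5], [632.3, -305.7], [755.7, -298.6]] [ 694.42 -289.39]
nan nan<stdin>:11: RuntimeWarning: Mean of empty slice.
  ret = um.true_divide(
```

```bash
cat > k.py <<'E'
from rig import ctrl
import numpy as np, sys
from scipy.spatial.transform import Rotation as Ro
def rel(target,yaw_x):
    "target world TCP mm; yaw_x: wanted world angle of the tool's jaw axis (mod pi)"
    s=ctrl.sense(); q=s["ee_rot"]; R=Ro.from_quat([q[1],q[2],q[3],q[0]]).as_matrix()
    print("t",round(s["time_s"],2),"pos",s["eef_pos"].round(1),"appr",R[:,1].round(4),"jaw",R[:,0].round(4),"F",s["force"].round(1),"grip",round(s["grip_width"],3),"j1,6",s["joints"][[0,5]].round(2))
    a=np.arctan2(R[1,0],R[0,0]); d=(yaw_x-a+np.pi/2)%np.pi-np.pi/2
    # turn about tool y (=down): positive turn = negative world yaw
    y=d*np.sign(R[2,1])
    for t in np.atleast_2d(target): print("to",t,"offset m",((R.T@(t-s["eef_pos"]))/1000).round(4))
    print("jaw angle",round(a,4),"yaw",round(y,4))
E
python3 -c "
from k import *
rel([[420,-300,248],[470,0,248],[456.5,277,248]],np.pi/2-.01)"
```

```text
t 1.5 pos [ 185.8 -491.   248.3] appr [ 0.  0. -1.] jaw [ 0.354  -0.9352  0.    ] F [ 0.4  0.  -0.2] grip 0.998 j1,6 [-1.43 -0.22]
to [ 420. -300.  248.] offset m [-0.0958  0.0003  0.2866]
to [470.   0. 248.] offset m [-3.586e-01  3.000e-04  4.396e-01]
to [456.5 277.  248. ] offset m [-6.225e-01  3.000e-04  5.250e-01]
jaw angle -1.209 yaw 0.3718
```

Call:
jog_arm([
  {"offset":[-0.012,0,0.036],"yaw":0.05},
  {"offset":[-0.024,0,0.072],"yaw":0.1},
  {"offset":[-0.036,0,0.108],"yaw":0.15},
  {"offset":[-0.048,0,0.144],"yaw":0.2},
  {"offset":[-0.06,0,0.18],"yaw":0.25},
  {"offset":[-0.072,0,0.215],"yaw":0.3},
  {"offset":[-0.084,0,0.251],"yaw":0.35},
  {"offset":[-0.105,0,0.285],"yaw":0.37},
  {"offset":[-0.136,0,0.305],"yaw":0.37},
  {"offset":[-0.169,0,0.325],"yaw":0.37},
  {"offset":[-0.202,0,0.345],"yaw":0.37},
  {"offset":[-0.235,0,0.362],"yaw":0.37},
], fingers=0.085, grip_force=60)

```text
time_s: 2.5
eef_pos: [441.4, -141.2, 248.4]
ee_rot: [-0.498, 0.498, -0.502, 0.502]
force: [0.2, 0.3, 0.3]
grip_width: 0.996
```

```bash
python3 -c "
from k import *
rel([[470,0,248],[456.5,277,230],[456.5,277,130]],np.pi/2-.01)"
```

```text
t 2.5 pos [ 441.4 -141.2  248.4] appr [ 3.e-04 -0.e+00 -1.e+00] jaw [-0.0081 -1.      0.    ] F [0.2 0.3 0.3] grip 0.996 j1,6 [-0.56  1.02]
to [470.   0. 248.] offset m [-0.1414  0.0004  0.0275]
to [456.5 277.  230. ] offset m [-0.4183  0.0184  0.0117]
to [456.5 277.  130. ] offset m [-0.4183  0.1184  0.0117]
jaw angle -1.5789 yaw 0.0019
```

Call:
jog_arm([
  {"offset":[-0.035,0,0.005],"yaw":0},
  {"offset":[-0.073,0,0.01],"yaw":0},
  {"offset":[-0.111,0,0.012],"yaw":0},
  {"offset":[-0.149,0,0.012],"yaw":0},
  {"offset":[-0.187,0,0.012],"yaw":0},
  {"offset":[-0.225,0,0.012],"yaw":0},
  {"offset":[-0.263,0,0.012],"yaw":0},
  {"offset":[-0.301,0.005,0.012],"yaw":0},
  {"offset":[-0.339,0.02,0.012],"yaw":0},
  {"offset":[-0.377,0.05,0.012],"yaw":0},
  {"offset":[-0.41,0.08,0.012],"yaw":0},
  {"offset":[-0.418,0.11,0.012],"yaw":0},
])

```text
time_s: 3.5
eef_pos: [457.0, 280.1, 138.5]
ee_rot: [-0.5, 0.497, -0.501, 0.502]
force: [0.6, 0.6, 0.4]
grip_width: 0.995
```

```bash
python3 -c "
from k import *
rel([[456.5,277,110],[456.5,277,24]],np.pi/2-.01)
import cv2
from h import *
out=[]
for n,r in(('top',(180,190,330,340)),('side',(220,60,380,220))):
    c=ctrl.capture(n); out.append(cv2.resize(c['img'][r[1]:r[3],r[0]:r[2]],(390,390),interpolation=cv2.INTER_CUBIC))
cv2.imwrite('pics/a1.png',np.hstack(out)[:,:,::-1])
"
```

```text
t 3.5 pos [457.  280.1 138.5] appr [ 0.0041  0.0019 -1.    ] jaw [-0.0058 -1.     -0.0019] F [0.6 0.6 0.4] grip 0.995 j1,6 [0.33 1.91]
to [456.5 277.  110. ] offset m [ 0.0031  0.0285 -0.0006]
to [456.5 277.   24. ] offset m [ 0.0033  0.1145 -0.001 ]
jaw angle -1.5766 yaw 0.0042
```

View pics/a1.png

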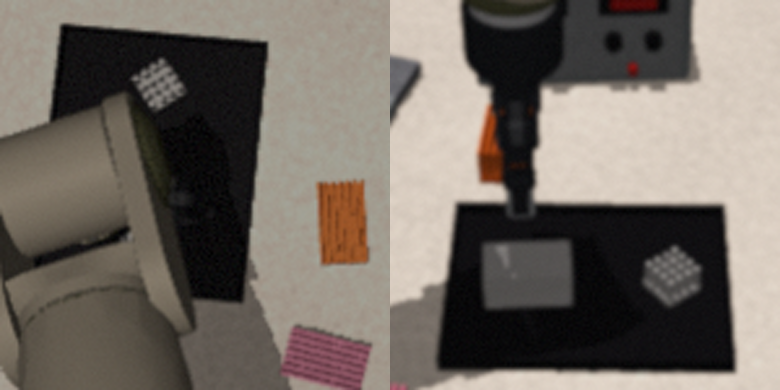

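Call:
jog_arm([
  {"offset":[0.003,0.025,-0.001],"yaw":0.004},
  {"offset":[0.003,0.05,-0.001],"yaw":0.004},
  {"offset":[0.003,0.05,-0.001],"yaw":0.004},
  {"offset":[0.003,0.05,-0.001],"yaw":0.004},
])

```text
time_s: 3.93
eef_pos: [452.9, 274.3, 84.2]
ee_rot: [0.495, -0.501, 0.504, -0.501]
force: [0.5, 1.5, 0.8]
grip_width: 0.993
```

```bash
python3 -c "
from k import *
rel([[456.5,277,80],[456.5,277,24]],np.pi/2-.01)"
```

```text
t 3.93 pos [452.9 274.3  84.2] appr [-0.0089 -0.003  -1.    ] jaw [-0.0098 -0.9999  0.003 ] F [0.5 1.5 0.8] grip 0.993 j1,6 [0.32 1.9 ]
to [456.5 277.   80. ] offset m [-0.0028  0.0041  0.0036]
to [456.5 277.   24. ] offset m [-0.003   0.0601  0.0041]
jaw angle -1.5806 yaw 0.0002
```

Call:
jog_arm([
  {"offset":[-0.003,0.004,0.004],"yaw":0},
  {"offset":[-0.003,0.004,0.004],"yaw":0},
  {"offset":[-0.003,0.004,0.004],"yaw":0},
  {"offset":[-0.003,0.004,0.004],"yaw":0},
  {"offset":[-0.003,0.004,0.004],"yaw":0},
  {"offset":[-0.003,0.004,0.004],"yaw":0},
])

```text
time_s: 4.43
eef_pos: [457.0, 277.3, 80.5]
ee_rot: [0.495, -0.5, 0.504, -0.501]
force: [-0.6, 0.5, -0.1]
grip_width: 1.002
```

```bash
python3 -c "
from k import *
rel([[456.5,277,80],[456.5,277,24]],np.pi/2-.01)
ctrl.capture('side');ctrl.capture('side')
rel([[456.5,277,80],[456.5,277,24]],np.pi/2-.01)"
```

```text
t 4.43 pos [457.  277.3  80.5] appr [-0.0083 -0.0028 -1.    ] jaw [-0.0097 -0.9999  0.0029] F [-0.6  0.5 -0.1] grip 1.002 j1,6 [0.33 1.91]
to [456.5 277.   80. ] offset m [ 0.0003  0.0005 -0.0005]
to [456.5 277.   24. ] offset m [ 0.0001  0.0565 -0.    ]
jaw angle -1.5805 yaw 0.0003
t 4.53 pos [456.9 277.2  80.3] appr [-0.0087 -0.0029 -1.    ] jaw [-0.0097 -0.9999  0.003 ] F [-0.2 -0.8 -0.5] grip 0.994 j1,6 [0.33 1.91]
to [456.5 277.   80. ] offset m [ 0.0002  0.0003 -0.0004]
to [456.5 277.   24. ] offset m [0.0001 0.0563 0.0001]
jaw angle -1.5805 yaw 0.0003
```

Call:
jog_arm([
  {"offset":[0,0.012,0],"yaw":0},
  {"offset":[0,0.026,0],"yaw":0},
  {"offset":[0,0.04,0],"yaw":0},
  {"offset":[0,0.05,0],"yaw":0},
  {"offset":[0,0.055,0],"yaw":0},
  {"offset":[0,0.056,0],"yaw":0},
  {"offset":[0,0.056,0],"yaw":0},
  {"offset":[0,0.056,0],"yaw":0},
])

```text
time_s: 5.2
eef_pos: [456.8, 277.2, 24.9]
ee_rot: [0.495, -0.5, 0.504, -0.501]
force: [0.1, 0.2, 0.7]
grip_width: 0.997
```

```bash
python3 -c "
from k import *
rel([[456.5,277,24]],np.pi/2-.01)
import cv2
from h import *
out=[]
c=ctrl.capture('side'); r=(230,120,330,220); cv2.imwrite('pics/a2.png',cv2.resize(c['img'][r[1]:r[3],r[0]:r[2]],(600,600),interpolation=cv2.INTER_CUBIC)[:,:,::-1])
"
```

```text
t 5.2 pos [456.8 277.2  24.9] appr [-0.0076 -0.0025 -1.    ] jaw [-0.0097 -0.9999  0.0026] F [0.1 0.2 0.7] grip 0.997 j1,6 [0.33 1.91]
to [456.5 277.   24. ] offset m [ 0.0002  0.0009 -0.0003]
jaw angle -1.5805 yaw 0.0003
```

View pics/a2.png

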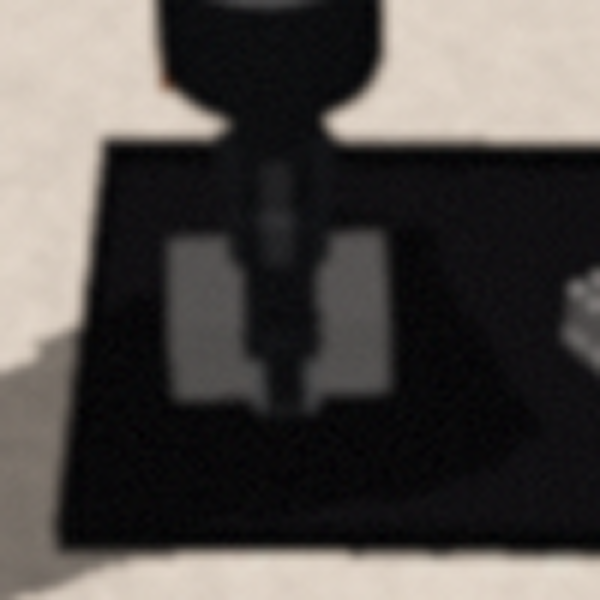

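Call:
jog_arm([
  {"offset":[0,0,0],"yaw":0},
  {"offset":[0,0,0],"yaw":0},
  {"offset":[0,0,0],"yaw":0},
  {"offset":[0,0,0],"yaw":0},
  {"offset":[0,0,0],"yaw":0},
  {"offset":[0,0,0],"yaw":0},
  {"offset":[0,0,0],"yaw":0},
  {"offset":[0,0,0],"yaw":0},
  {"offset":[0,0,0],"yaw":0},
  {"offset":[0,0,0],"yaw":0},
], fingers=0.036, grip_force=60)

```text
time_s: 6.08
eef_pos: [457.1, 277.3, 25.4]
ee_rot: [0.495, -0.5, 0.504, -0.501]
force: [-0.9, -0.5, 6.1]
grip_width: 0.505
```

```bash
python3 -c "
from k import *
rel([[456.5,277,24]],np.pi/2-.01)
s=ctrl.sense();print(s['grip_width']*85.4)"
```

```text
t 6.08 pos [457.1 277.3  25.4] appr [-0.0067 -0.0022 -1.    ] jaw [-0.0096 -1.      0.0023] F [-0.9 -0.5  6.1] grip 0.505 j1,6 [0.33 1.91]
to [456.5 277.   24. ] offset m [ 0.0003  0.0014 -0.0006]
jaw angle -1.5804 yaw 0.0004
43.14360552717395
```

Call:
jog_arm([
  {"offset":[0,-0.004,0],"yaw":0},
  {"offset":[0,-0.012,0],"yaw":0},
  {"offset":[0,-0.025,0],"yaw":0},
  {"offset":[0,-0.042,0],"yaw":0},
  {"offset":[0,-0.06,0],"yaw":0},
  {"offset":[0,-0.078,0],"yaw":0},
  {"offset":[0,-0.09,0],"yaw":0},
  {"offset":[0,-0.098,0],"yaw":0},
  {"offset":[0,-0.1,0],"yaw":0},
  {"offset":[0,-0.1,0],"yaw":0},
  {"offset":[0,-0.1,0],"yaw":0},
  {"offset":[0,-0.1,0],"yaw":0},
], fingers=0.03)

```text
time_s: 7.08
eef_pos: [457.4, 277.4, 124.6]
ee_rot: [0.495, -0.5, 0.504, -0.501]
force: [-0.3, 0.2, -2.4]
grip_width: 0.503
```

```bash
python3 -c "
from k import *
rel([[456.5,277,24]],np.pi/2-.01)
import cv2
from h import *
c=ctrl.capture('side'); np.save('lift.npy',c,allow_pickle=True);r=(220,50,340,200); cv2.imwrite('pics/a3.png',cv2.resize(c['img'][r[1]:r[3],r[0]:r[2]],None,fx=4,fy=4,interpolation=cv2.INTER_CUBIC)[:,:,::-1])
"
```

```text
t 7.08 pos [457.4 277.4 124.6] appr [-0.0083 -0.0028 -1.    ] jaw [-0.0097 -0.9999  0.0028] F [-0.3  0.2 -2.4] grip 0.503 j1,6 [0.33 1.91]
to [456.5 277.   24. ] offset m [ 1.000e-04  1.006e-01 -1.000e-04]
jaw angle -1.5805 yaw 0.0003
```

View pics/a3.png

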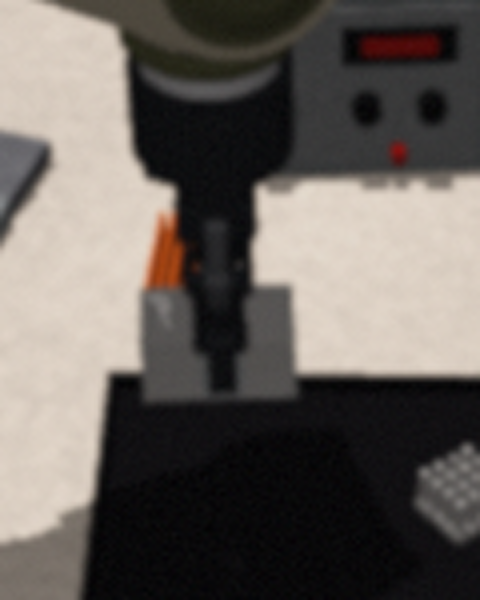

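Call:
jog_arm([
  {"offset":[0,-0.02,0],"yaw":0},
  {"offset":[0,-0.045,0],"yaw":0},
  {"offset":[0.005,-0.07,0],"yaw":0},
  {"offset":[0.015,-0.09,0],"yaw":0},
  {"offset":[0.03,-0.103,0],"yaw":0},
  {"offset":[0.055,-0.11,0],"yaw":0},
  {"offset":[0.08,-0.11,0],"yaw":0},
  {"offset":[0.105,-0.11,0],"yaw":0},
  {"offset":[0.125,-0.11,0],"yaw":0},
  {"offset":[0.13,-0.11,0],"yaw":0},
  {"offset":[0.13,-0.11,0],"yaw":0},
  {"offset":[0.13,-0.11,0],"yaw":0},
])

```text
time_s: 8.13
eef_pos: [457.1, 148.2, 234.8]
ee_rot: [0.495, -0.5, 0.504, -0.501]
force: [-1.0, 0.2, -0.7]
grip_width: 0.508
```

```bash
python3 -c "
from k import *
rel([[470,-10,235],[492.8,-273.5,180]],np.pi/2+.065)"
```

```text
t 8.13 pos [457.1 148.2 234.8] appr [-0.0086 -0.0024 -1.    ] jaw [-0.01   -0.9999  0.0025] F [-1.   0.2 -0.7] grip 0.508 j1,6 [0.07 1.65]
to [470. -10. 235.] offset m [0.158  0.     0.0145]
to [ 492.8 -273.5  180. ] offset m [0.4211 0.0555 0.0404]
jaw angle -1.5808 yaw -0.075
```

Call:
jog_arm([
  {"offset":[0.012,0,0.002],"yaw":0},
  {"offset":[0.036,0,0.005],"yaw":0},
  {"offset":[0.068,0,0.008],"yaw":-0.01},
  {"offset":[0.102,0,0.012],"yaw":-0.02},
  {"offset":[0.136,0,0.016],"yaw":-0.03},
  {"offset":[0.17,0,0.02],"yaw":-0.04},
  {"offset":[0.202,0,0.024],"yaw":-0.05},
  {"offset":[0.23,0,0.028],"yaw":-0.06},
  {"offset":[0.25,0,0.03],"yaw":-0.07},
  {"offset":[0.258,0,0.03],"yaw":-0.075},
  {"offset":[0.26,0,0.03],"yaw":-0.075},
  {"offset":[0.26,0,0.03],"yaw":-0.075},
])

```text
time_s: 9.13
eef_pos: [484.6, -111.2, 235.0]
ee_rot: [-0.513, 0.519, -0.485, 0.482]
force: [-0.3, -0.5, -2.2]
grip_width: 0.505
```

```bash
python3 -c "
from k import *
rel([[492.8,-273.5,180],[492.8,-273.5,110]],np.pi/2+.065)"
```

```text
t 9.13 pos [ 484.6 -111.2  235. ] appr [-0.009  -0.0018 -1.    ] jaw [ 0.0652 -0.9979  0.0012] F [-0.3 -0.5 -2.2] grip 0.505 j1,6 [-0.46  1.05]
to [ 492.8 -273.5  180. ] offset m [ 0.1624  0.0552 -0.0019]
to [ 492.8 -273.5  110. ] offset m [ 0.1623  0.1252 -0.0012]
jaw angle -1.5056 yaw 0.0002
```

Call:
jog_arm([
  {"offset":[0.012,0,0],"yaw":0},
  {"offset":[0.036,0,0],"yaw":0},
  {"offset":[0.065,0.003,0],"yaw":0},
  {"offset":[0.095,0.01,-0.001],"yaw":0},
  {"offset":[0.125,0.025,-0.001],"yaw":0},
  {"offset":[0.148,0.05,-0.001],"yaw":0},
  {"offset":[0.16,0.078,-0.001],"yaw":0},
  {"offset":[0.162,0.1,-0.001],"yaw":0},
  {"offset":[0.162,0.115,-0.001],"yaw":0},
  {"offset":[0.162,0.115,-0.001],"yaw":0},
  {"offset":[0.162,0.115,-0.001],"yaw":0},
  {"offset":[0.162,0.115,-0.001],"yaw":0},
])

```text
time_s: 10.13
eef_pos: [493.8, -273.1, 121.5]
ee_rot: [-0.514, 0.519, -0.484, 0.482]
force: [1.9, -0.6, -1.4]
grip_width: 0.504
```

```bash
cat > v.py <<'E'
from k import *
import cv2,sys
from h import *
def look(name,zu,p):
    C={}
    for n,r,f in(('top',(420,195,510,310),4.2),('side',(235,330,395,480),2.5)):
        c=ctrl.capture(n); C[n]=c
        im=cv2.resize(c['img'][r[1]:r[3],r[0]:r[2]],None,fx=f,fy=f,interpolation=cv2.INTER_CUBIC)
        C[n+"i"]=im.copy()
        for pts,col in((boxpts(*p,76,44,zu,zu+36),(255,0,0)),(boxpts(492.2,-273.5,.065,60,38,26,38),(255,255,0))):
            q=((proj(c,pts)+.5-[r[0],r[1]])*f-.5).round().astype(int)
            for a,b in [(0,1),(1,2),(2,3),(3,0),(4,5),(5,6),(6,7),(7,4),(0,4),(1,5),(2,6),(3,7)]: cv2.line(im,q[a],q[b],col,1)
        C[n+"o"]=im
    H=500; L=[np.pad(C[k],((0,H-C[k].shape[0]),(0,0),(0,0))) for k in("topi","sidei")]
    cv2.imwrite(f"pics/{name}.png",np.hstack(L)[:,:,::-1]); L=[np.pad(C[k],((0,H-C[k].shape[0]),(0,0),(0,0))) for k in("topo","sideo")]
    cv2.imwrite(f"pics/{name}_o.png",np.hstack(L)[:,:,::-1]); np.save(name+".npy",C,allow_pickle=True)
E
python3 -c "
from v import *
rel([[492.8,-273.5,67.4]],np.pi/2+.065)
s=ctrl.sense()['eef_pos']; look('b1',s[2]-21.4,(s[0]-.6,s[1],.065))"
```

```text
t 10.13 pos [ 493.8 -273.1  121.5] appr [-0.0074 -0.0031 -1.    ] jaw [ 0.066  -0.9978  0.0026] F [ 1.9 -0.6 -1.4] grip 0.504 j1,6 [-0.71  0.8 ]
to [ 492.8 -273.5   67.4] offset m [ 0.0002  0.0541 -0.0007]
jaw angle -1.5047 yaw 0.0011
```

View pics/b1_o.png

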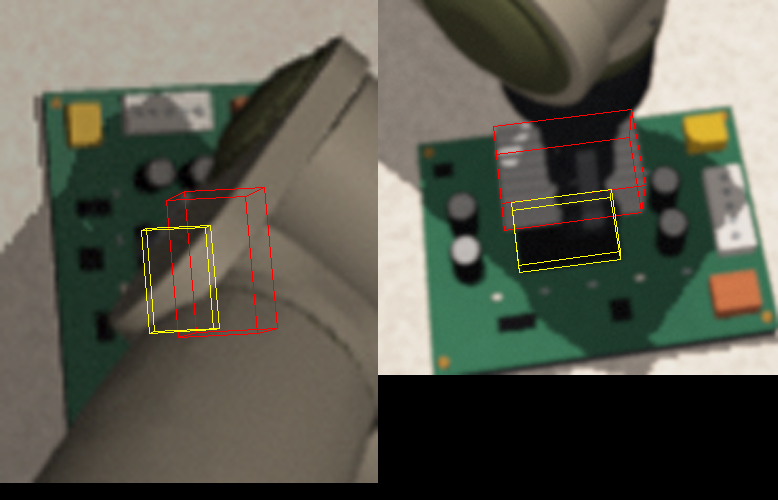

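View pics/b1.png

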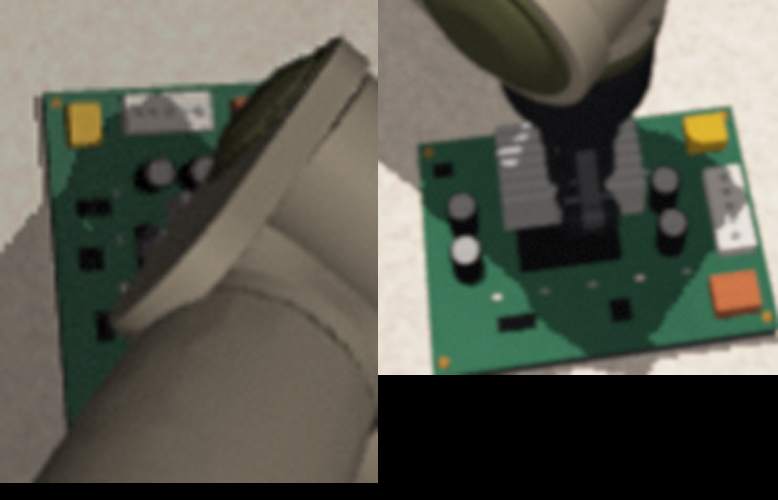

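Call:
jog_arm([
  {"offset":[0,0.008,0],"yaw":0.001},
  {"offset":[0,0.018,0],"yaw":0.001},
  {"offset":[0,0.028,0],"yaw":0.001},
  {"offset":[0,0.036,-0.001],"yaw":0.001},
  {"offset":[0,0.042,-0.001],"yaw":0.001},
  {"offset":[0,0.045,-0.001],"yaw":0.001},
  {"offset":[0,0.045,-0.001],"yaw":0.001},
  {"offset":[0,0.045,-0.001],"yaw":0.001},
  {"offset":[0,0.045,-0.001],"yaw":0.001},
  {"offset":[0,0.045,-0.001],"yaw":0.001},
  {"offset":[0,0.045,-0.001],"yaw":0.001},
  {"offset":[0,0.045,-0.001],"yaw":0.001},
])

```text
time_s: 11.23
eef_pos: [492.5, -273.5, 76.8]
ee_rot: [-0.513, 0.519, -0.484, 0.483]
force: [0.1, 0.5, -1.0]
grip_width: 0.507
```

```bash
python3 -c "
from v import *
rel([[492.8,-273.5,67.4]],np.pi/2+.065)
s=ctrl.sense()['eef_pos']; look('b2',s[2]-21.4,(s[0]-.6,s[1],.065))
rel([[492.8,-273.5,67.4]],np.pi/2+.065)"
python3 - <<'E'
import numpy as np,cv2
C=np.load('b2.npy',allow_pickle=True).item()
c=C['side']['img']; r=(270,350,350,445)
cv2.imwrite('pics/b2z.png',cv2.resize(c[r[1]:r[3],r[0]:r[2]],None,fx=6,fy=6,interpolation=cv2.INTER_CUBIC)[:,:,::-1])
E
```

```text
t 11.23 pos [ 492.5 -273.5   76.8] appr [-0.0068 -0.0037 -1.    ] jaw [ 0.0649 -0.9979  0.0033] F [ 0.1  0.5 -1. ] grip 0.507 j1,6 [-0.71  0.8 ]
to [ 492.8 -273.5   67.4] offset m [-0.      0.0094  0.0003]
jaw angle -1.5059 yaw -0.0001
t 11.33 pos [ 492.5 -273.5   76.7] appr [-0.0069 -0.0036 -1.    ] jaw [ 0.0649 -0.9979  0.0032] F [-0.1  0.7 -1.4] grip 0.504 j1,6 [-0.71  0.8 ]
to [ 492.8 -273.5   67.4] offset m [0.     0.0093 0.0004]
jaw angle -1.5058 yaw -0.0
```

View pics/b2_o.png

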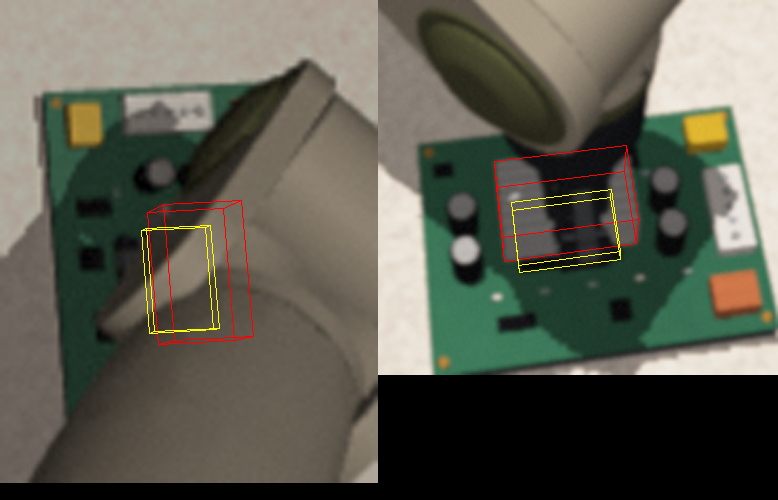

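View pics/b2z.png

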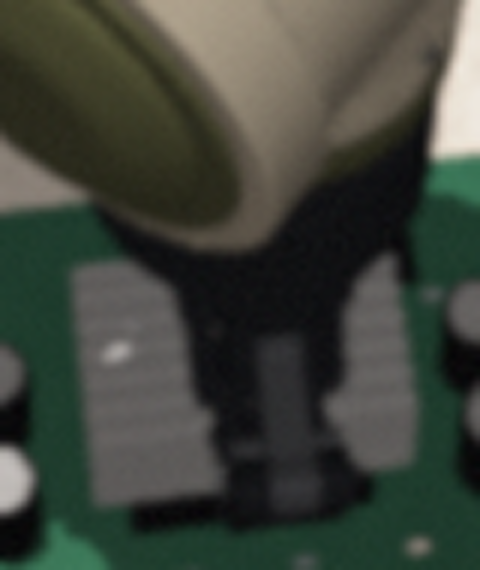

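```bash
python3 - <<'E'
import numpy as np
from h import *
C=np.load('b2.npy',allow_pickle=True).item(); c=C['side']
b=boxpts(491.9,-273.5,.065,76,44,76.7-21.4,76.7+14.6)
print("pred",proj(c,b).round(1).tolist())
I=c['img'].astype(float).mean(2); r0=(0,0)
# left/right edges: red-channel gradient along rows (hs grey ~90+ red vs green low red)
R=c['img'][...,0].astype(float)
for row in range(396,430,4):
    s=R[row-1:row+2].mean(0); t=45
    l=[i+(t-s[i])/(s[i+1]-s[i]) for i in range(272,296) if s[i]<t<=s[i+1]]; rr=[i+(t-s[i])/(s[i+1]-s[i]) for i in range(328,350) if s[i]>=t>s[i+1]]
    # predicted
    p=proj(c,b); f=lambda a,q:p[a][0]+(row-p[a][1])*(p[q][0]-p[a][0])/(p[q][1]-p[a][1])
    print(row,np.round(l,1),np.round(rr,1),"pred front edges",round(f(0,4),1),round(f(1,5),1))
for col in (290,294,298,302,334):
    s=R[:,col-1:col+2].mean(1); print(col,[round(i+(45-s[i])/(s[i+1]-s[i]),1) for i in range(415,445) if s[i]>=45>s[i+1]], "pred bottom",round(np.interp(col,proj(c,b)[:2,0],proj(c,b)[:2,1]),1))
print(R[420,275:300],R[420,330:348])
C0=np.load('caps.npy',allow_pickle=True).item()['side']; Q=[]
G=C0['img'].astype(float)
for p in[(437,137),(648,110),(440,182),(656,153)]:
    u=np.array([(p[0]-362)/2.6+240,p[1]/2.6+360])
    for _ in range(3):
        x,y=np.round(u).astype(int); w=np.clip(G[y-5:y+6,x-5:x+6,0]-100,0,60); yy,xx=np.mgrid[y-5:y+6,x-5:x+6]; u=np.array([(w*xx).sum(),(w*yy).sum()])/w.sum()
    Q.append(u)
P=unproj(C0,Q,58)[:,:2]; print(P.round(1).tolist(),P.mean(0))
E
```

```text
pred [[284.9, 434.1], [337.7, 427.0], [332.9, 398.0], [281.9, 404.6], [284.1, 424.4], [338.8, 417.1], [333.8, 387.5], [281.0, 394.3]]
396 [280.5] [336.2] pred front edges 281.8 341.2
400 [280.9] [337.1] pred front edges 282.1 340.8
404 [281.2] [337.9] pred front edges 282.5 340.3
408 [281.6] [338.6] pred front edges 282.8 339.9
412 [282.1] [339.3] pred front edges 283.1 339.4
416 [282.5] [339.9] pred front edges 283.5 339.0
420 [282.9] [339.8] pred front edges 283.8 338.5
424 [283.3] [339.5] pred front edges 284.1 338.0
428 [283.8] [337.] pred front edges 284.4 337.6
290 [np.float64(434.3)] pred bottom 433.4
294 [np.float64(433.4)] pred bottom 432.9
298 [np.float64(432.9)] pred bottom 432.3
302 [np.float64(432.3)] pred bottom 431.8
334 [np.float64(428.4)] pred bottom 427.5
[21. 28. 31. 32. 31. 29. 29. 30. 45. 71. 89. 94. 95. 94. 95. 95. 94. 95.
 94. 96. 95. 96. 95. 97. 99.] [94. 95. 92. 94. 93. 91. 95. 93. 85. 64. 42. 31. 29. 30. 32. 27. 24. 43.]
[[432.1, -264.7], [552.0, -256.9], [433.7, -290.8], [553.8, -283.1]] [ 492.90498811 -273.87679656]
```

Call:
jog_arm([
  {"offset":[0,0.002,0.0005],"yaw":0},
  {"offset":[0,0.005,0.0008],"yaw":0},
  {"offset":[0,0.008,0.0008],"yaw":0},
  {"offset":[0,0.0095,0.0008],"yaw":0},
  {"offset":[0,0.0095,0.0008],"yaw":0},
  {"offset":[0,0.0095,0.0008],"yaw":0},
  {"offset":[0,0.0095,0.0008],"yaw":0},
  {"offset":[0,0.0095,0.0008],"yaw":0},
  {"offset":[0,0.0095,0.0008],"yaw":0},
  {"offset":[0,0.0095,0.0008],"yaw":0},
  {"offset":[0,0.0095,0.0008],"yaw":0},
  {"offset":[0,0.0095,0.0008],"yaw":0},
])

```text
time_s: 12.33
eef_pos: [493.2, -273.5, 67.3]
ee_rot: [-0.513, 0.519, -0.484, 0.483]
force: [0.8, 0.5, -1.7]
grip_width: 0.505
```

```bash
python3 -c "
from v import *
rel([[493.2,-273.7,67.4]],np.pi/2+.065)
s=ctrl.sense()['eef_pos']; look('b3',s[2]-21.4,(s[0]-.4,s[1],.065))
rel([[493.2,-273.7,67.4]],np.pi/2+.065)
C=np.load('b3.npy',allow_pickle=True).item(); c=C['side']; R=c['img'][...,0].astype(float)
s=ctrl.sense()['eef_pos'];b=boxpts(s[0]-.4,s[1],.065,76,44,s[2]-21.4,s[2]+14.6)
p=proj(c,b);f=lambda a,q:p[a][0]+(row-p[a][1])*(p[q][0]-p[a][0])/(p[q][1]-p[a][1])
t=62
for row in (426,428,430,432):
    v=R[row-1:row+2].mean(0); print(row,[round(i+(t-v[i])/(v[i+1]-v[i]),1) for i in range(272,296) if v[i]<t<=v[i+1]],[round(i+(t-v[i])/(v[i+1]-v[i]),1) for i in range(328,350) if v[i]>=t>v[i+1]],round(f(0,4),1),round(f(1,5),1))
for col in (290,294,298,334):
    v=R[:,col-1:col+2].mean(1); print(col,[round(i+(t-v[i])/(v[i+1]-v[i]),1) for i in range(415,455) if v[i]>=t>v[i+1]],round(np.interp(col,p[:2,0],p[:2,1]),1))
r=(270,350,350,450)
cv2.imwrite('pics/b3z.png',cv2.resize(c['img'][r[1]:r[3],r[0]:r[2]],None,fx=6,fy=6,interpolation=cv2.INTER_CUBIC)[:,:,::-1])
"
```

```text
t 12.33 pos [ 493.2 -273.5   67.3] appr [-0.0068 -0.0037 -1.    ] jaw [ 0.0649 -0.9979  0.0032] F [ 0.8  0.5 -1.7] grip 0.505 j1,6 [-0.71  0.8 ]
to [ 493.2 -273.7   67.4] offset m [ 0.0002 -0.0001 -0.0001]
jaw angle -1.5059 yaw -0.0001
t 12.43 pos [ 493.2 -273.4   67.2] appr [-0.0069 -0.0036 -1.    ] jaw [ 0.0649 -0.9979  0.0031] F [ 0.2 -0.1 -1.3] grip 0.505 j1,6 [-0.71  0.8 ]
to [ 493.2 -273.7   67.4] offset m [ 0.0003 -0.0002 -0.0001]
jaw angle -1.5058 yaw -0.0
426 [np.float64(284.7)] [np.float64(339.0)] 285.0 338.4
428 [np.float64(284.9)] [np.float64(338.6)] 285.1 338.2
430 [np.float64(285.3)] [np.float64(335.1)] 285.3 338.0
432 [np.float64(285.5)] [] 285.4 337.8
290 [np.float64(436.0)] 435.9
294 [np.float64(435.3)] 435.3
298 [np.float64(434.7)] 434.8
334 [np.float64(430.1)] 429.9
```

View pics/b3z.png

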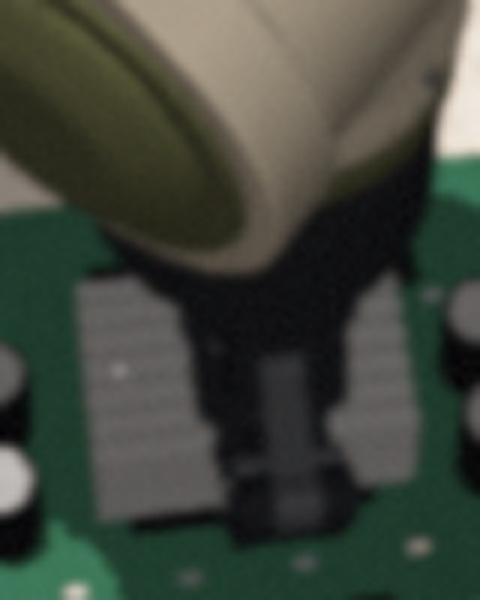

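```bash
python3 -c "
from rig import ctrl
print(ctrl.finish_job())"
```

```text
the job is handed in; nothing more can be done
None
```

The long aluminium heat sink is now held level above the power module with a gap of about 8 mm. I handed the job in at about 12.4 s with it still gripped at 60 N. I picked the aluminium one in the tray at top-view pixel (235, 273) and left the orange and pink look-alikes alone. It went over the guard near the guard's middle, with its underside more than 100 mm above the top edge.

**Last checks**
- **Gap:** the underside is at about 45.8 mm, so the gap comes to about 7.8 mm. In the side picture the lower edge is within 0.2 px of where it should be at both ends, so it hangs level.
- **Centring:** the side camera puts the heat sink at x ≈ 493.0 mm and the module at 492.9 mm. The two cameras disagree on the module's position by about 1 mm in x and 0.4 mm in y, which is within calibration.
- **Direction:** the heat sink lies at 0.065 rad. The board measured 0.065 rad, and separate estimates from the capacitors and the module ran from 0.046 to 0.085.
- **Contact:** no touch showed in the force readings, which stayed at the heat sink's own weight (1–2.5 N) after the lift.

**Limits of the checks**
- **Top camera:** it was blocked by the arm at the end, so the final position was checked only with the side camera and the arm's own reading.
- **Tool tilt:** the tool was about 0.5° off vertical when it gripped. I kept that tilt unchanged to the end, so it did not tilt the heat sink.

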